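# Switch on the dispensing balance, zero it and accept

## Robot

A 6-joint arm with a two-finger parallel gripper is mounted at the origin on a cart in front of the work surface, level with it; the furniture and walls round the work are solid. World frame = base frame: x ahead of the robot, y to its left, z up, the work surface at z = 0. Lengths are in m, angles in rad, forces in N, time in s.
With the tool pointing down it reaches from about 0.35 to 0.925 m from the base axis. Payload 6.4 kg.
Tool frame: the origin (TCP) lies on the centre line of the jaws, within the pads' length; the fingertips stand 8 mm ahead of it and the grasp point (between the pads) lies 11 mm behind it; z points along the fingers, y is the line along which they close (so a half turn about z gives the same grasp; the last joint's range is limited). The gripper opens to 85 mm and grips with 20 to 120 N. Pads are 22 mm wide; open, the fingers measure 114 mm over their backs; the gripper's body (76 mm by 85 mm) begins 54 mm behind the grasp point. The pads swing forward as they close: fully open they stand 13 mm farther back than shut.
Start: joints at [1.073, 0.245, 1.558, -0, 1.339, -0.174], TCP at [0.207, 0.616, 0.2] pointing down, gripper open.
Joint ranges: [-3.13, 3.13], [-1.02, 2.26], [0.13, 2.54], [-0.95, 4.09], [0.21, 2.88], [-2.74, 2.74]. Speed limits (rad/s): [2.57, 2.57, 3.14, 3.14, 3.14, 3.14].

## Interface

Orientations are given as [roll, pitch, yaw] about the fixed x, y, z axes, in that order (R = Rz(yaw) Ry(pitch) Rx(roll)).
In Python, from workcell import ctrl, eyes gives the robot as it stands. The module is installed in compiled form; this text tells all that it offers.
- The arm moves only by the shell command python3 -m handwheel 'ROWS' [FORCE]. ROWS is JSON, one flat list of numbers, 5 for each row, row after row: the shift along the tool's x, y, z in mm, then the turn about the tool's z in rad, then the closure, from 0 (fully open) to 1 (shut). In form: [x, y, z, spin, gripper, x, y, z, spin, gripper, ...]. A call has 1 to 5 rows; each row shifts and turns the commanded pose from where the row before left it, along the tool's axes as they then stand; what a row does not reach is not made up. A row lasts 1/12 s, in which the tool goes at most 41.7 mm and 7.16 degrees, less where a joint would pass 70% of its speed; a pose out of reach is approached as far as the arm can. A call is refused whole if a number of a shift passes 41.7 or a number of a turn 0.125, either way. A call with a gripper value outside its range is refused whole. The fingers move at their own pace and stop on an object; FORCE is the grip in N (left out, the last holds). Time passes only in rows, so rows that do not move let the fingers close. It gives the time, the measured TCP pose, the force, the opening and the grip force at its end, in the units of the state.
- ctrl.sense(): the state, without advancing time (a new reading comes with each control period).
- eyes.camera(name): name is "scene" or "top"; returns a dict with "image" (480x640x3 uint8, blue, green, red), "range_z" (480x640 float32, m along the optical axis (not along the pixel's ray), 0 where there is no reading), "camera_matrix" (3x3 intrinsics, pixels), "dist" ([k1, k2, p1, p2, k3] as OpenCV has them; the pictures are not rectified), "rvec" (rotation vector, rad) and "tvec" (3), from world to camera coordinates, as OpenCV has them. Camera axes: x right, y down, z forward; pixel columns grow to the right and rows downward; lengths in m; the calibration is good to about 2 mm. A picture is of the moment at which its call begins.
- ctrl.hand_in(): hands the job in; it is judged then, once.
The state is a dict: "clock": time; "joint_positions": joint angles; "joint_velocities": joint speeds; "tau": joint torques, N m; "tcp_pos": TCP position; "tool_rot": TCP orientation; "contact_force": force on the tool from outside, world axes, zero at the start; "wrist_torque": the same for the moment, N m; "gripper_width": finger opening in m; "gripper_force": force on a finger pad.
Only numpy, scipy, OpenCV 4.12 (cv2) and the standard library are available. Lean on these libraries where they do the work, as an engineer would, in place of code of your own. Each camera call takes 0.05 s, during which the arm holds its last target. There are 200 camera calls.

## Task

Get the balance ready with the dose cup standing on its pan, using the fingertips only: switch it on by pressing the green-dotted far end of the black rocker fully down, then press the blue key right down for about half a second and let it come up, and then do the same with the green key. Leave the red key alone, and do not shift or pick up the dose cup, the bottle, the stack of cups or the pen.

Things in the scene. Friction and masses are not known exactly. Their poses are not given: they have to be found in the camera images.
- balance: white bench balance, fixed, 235 (x) by 262 mm (y). Origin: centre of its underside on the bench; x points from the key deck (near the robot) to the pan, z up. Key deck 30 mm high, with a row at x = -81 mm: rocker at y = +88, keys at y = +26, -34, -94 mm. Behind x = -29 mm it is 48 mm high; sloping display at x -48 to -24, y -65 to 65 mm; steel pan 124 mm across, centre x = +50 mm, top 55 mm high
- rocker_on_end (a point): centre of the green dot on the 'on' end (far end, towards the pan) of the balance's black power rocker, on its top face; moves with it. The rocker is 52 mm long along the balance's x, 25 mm wide, pivoted at mid-length; this point is 16 mm from the pivot, about 46 mm above the bench when off, 40 mm when on
- rocker (a joint): angle of the power rocker: 0 = off (far end up, near end down), 0.36 rad = fully on (far end down). It needs about 2 N at the green dot, and stays where it is left
- blue_key_base: round blue push key (zero) in a fixed grey collar, 44 mm across, on the balance's key deck. Origin: centre of the collar's underside; z up. The collar's top is 12 mm above the origin, the flat top of the blue cap (28 mm across) 22 mm above it when up, 16 mm when fully pressed. The three keys, 60 mm apart, swap places between runs
- blue_key (a joint): travel of the blue key: 0 up, 0.006 m fully pressed; starts to move at about 1.2 N, is fully down at about 4 N, and springs up when let go
- green_key_base: round green push key (accept) in a fixed grey collar, 44 mm across, on the balance's key deck. Origin: centre of the collar's underside; z up. The collar's top is 12 mm above the origin, the flat top of the green cap (28 mm across) 22 mm above it when up, 16 mm when fully pressed. The three keys, 60 mm apart, swap places between runs
- green_key (a joint): travel of the green key: 0 up, 0.006 m fully pressed; starts to move at about 1.2 N, is fully down at about 4 N, and springs up when let go
- red_key_base: round red push key (clear) in a fixed grey collar, 44 mm across, on the balance's key deck. Origin: centre of the collar's underside; z up. The collar's top is 12 mm above the origin, the flat top of the red cap (28 mm across) 22 mm above it when up, 16 mm when fully pressed. The three keys, 60 mm apart, swap places between runs
- red_key (a joint): travel of the red key: 0 up, 0.006 m fully pressed; starts to move at about 1.2 N, is fully down at about 4 N, and springs up when let go
- dose_cup: loose clear dose cup with a few tablets, 62 mm across, 61 mm tall, standing on the pan; origin at the centre of its underside. To be left alone
- teal_bottle: loose white tablet bottle with a teal band, 38 mm across, 68 mm tall, upright on the bench to the right of the balance; origin at the centre of its underside. To be left alone
- cup_stack: loose stack of clear dose cups, 46 mm across, 50 mm tall, on the bench to the left of the balance; origin at the centre of its underside. To be left alone
- red_pen: loose red pen, 135 mm long, 10 mm thick, lying on the bench in front of the balance; origin at the middle of its underside. To be left alone

How it is judged:
On the way, in this order (a step that is already met when the one before it is completed fails the run):
1. the rocker is pressed on (value of joint rocker above 0.29 rad), for 0.1 s.
2. the blue key is pressed right down with the fingers (value of joint blue_key above 0.0045 m and contact force between the fingers and blue_key_base above 0.3 N), for 0.25 s.
3. the blue key is let up again (value of joint blue_key below 0.0015 m), for 0.05 s.
4. the green key is pressed right down with the fingers (value of joint green_key above 0.0045 m and contact force between the fingers and green_key_base above 0.3 N), for 0.25 s.
At the end, for the whole second after the job is handed in: The rocker is on (joint above 0.29 rad of 0.36), all three keys are up again (under 1.5 mm), the dose cup stands within 12 mm of its start, the bottle and cup stack within 20 mm, all upright (tilt under 0.2 rad), the pen within 25 mm, and all are at rest (value of joint rocker above 0.29 rad and value of joint each of blue_key, green_key, red_key below 0.0015 m and distance of dose_cup from where it was at the start of the episode below 0.012 m and distance of each of teal_bottle, cup_stack from where it was at the start of the episode below 0.02 m and distance of red_pen from where it was at the start of the episode below 0.025 m and linear speed of each of dose_cup, teal_bottle, cup_stack, red_pen below 0.02 m/s and angle between each of dose_cup, teal_bottle, cup_stack's own z axis and vertical below 0.2 rad); the robot touches nothing.
It fails at once if the red key is pressed (value of joint red_key above 0.003 m).
It fails at once if a key is pressed while the balance is switched off (value of joint rocker below 0.2 rad and value of joint any of blue_key, green_key above 0.003 m).
It fails at once if the blue and the green key are down together (value of joint each of blue_key, green_key above 0.003 m).
It fails at once if the dose cup is shifted, lifted or knocked (distance of dose_cup from where it was at the start of the episode above 0.012 m).
It fails at once if the bottle, the stack of cups or the pen is shifted, lifted or knocked (distance of any of teal_bottle, cup_stack from where it was at the start of the episode above 0.02 m or distance of red_pen from where it was at the start of the episode above 0.025 m).
It also fails if it takes over 51 s, if anything falls off the work surface, if the arm or the gripper's body presses on something with over 40 N, if the wrist force passes 120 N, or if a joint passes its speed limit or range.

## Working session

There is one attempt and no reset: what is moved stays moved. The work goes in short steps, Python scripts to look and compute and a shell command to move; the robot and the scene stay as the last step left them, time stands still between calls to the robot, and variables do not carry over. Pictures are saved under pics/ and viewed, at most 10 in all, crops included, and the job is handed in when it is done.

```bash
mkdir -p pics; cat > h.py <<'E'
import numpy as np, cv2
from workcell import ctrl, eyes
def ray(c,uv,z):
    K=np.array(c["camera_matrix"]);R=cv2.Rodrigues(np.array(c["rvec"],float))[0];t=np.array(c["tvec"],float).ravel()
    p=cv2.undistortPoints(np.array([[uv]],float),K,np.array(c["dist"],float)).ravel()
    d=R.T@np.array([p[0],p[1],1]);o=-R.T@t
    return o+d*(z-o[2])/d[2]
E
python3 - <<'E'
from h import *
print({k:np.round(v,3) for k,v in ctrl.sense().items()})
for n in("top","scene"):
    c=eyes.camera(n);cv2.imwrite(f"pics/{n}0.png",c["image"]);np.save(n+"0.npy",c,allow_pickle=True)
E
```

```text
{'clock': np.float64(0.0), 'joint_positions': array([ 1.073,  0.246,  1.559, -0.   ,  1.339, -0.174]), 'joint_velocities': array([ 0.002, -0.001,  0.001, -0.002,  0.001, -0.   ]), 'tau': array([-2.0000e-03, -4.2950e+01, -3.2613e+01, -0.0000e+00,  5.0000e-03,
        0.0000e+00]), 'tcp_pos': array([0.207, 0.616, 0.199]), 'tool_rot': array([-3.14 , -0.   ,  2.818]), 'contact_force': array([ 0.381, -0.39 , -1.383]), 'wrist_torque': array([0.034, 0.009, 0.005]), 'gripper_force': np.float64(0.0), 'gripper_width': np.float64(0.085)}
```

View pics/top0.png

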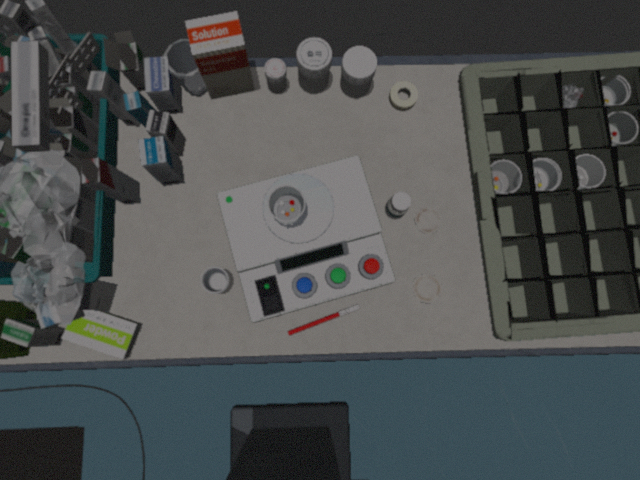

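View pics/scene0.png

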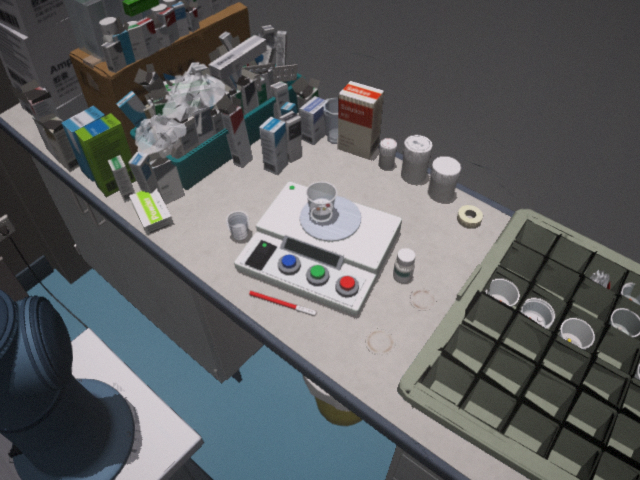

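The top view shows the rocker dot near (267,287), blue key (305,285), green (338,275), red (371,266). The pen lies in front of the balance near (322,320) and the cup stack is at (217,280). The scene view agrees.

```bash
python3 - <<'E'
from h import *
P={}
for n,g in(("top",dict(dot=(267,287),blue=(305,285),green=(338,275),red=(371,266))),("scene",dict(dot=(263,244),blue=(289,262),green=(318,272),red=(347,284)))):
    c=np.load(n+"0.npy",allow_pickle=True).item();hsv=cv2.cvtColor(c["image"],cv2.COLOR_BGR2HSV)
    for k,(u,v) in g.items():
        h=hsv[...,0].astype(int);lo=(hsv[...,1]>110)&(hsv[...,2]>50)
        m={'b':(h>100)&(h<130),'g':(h>45)&(h<90),'d':(h>45)&(h<90),'r':(h<8)|(h>172)}[k[0]]&lo
        w=np.zeros_like(m);r=6 if k=="dot" else 14;w[v-r:v+r+1,u-r:u+r+1]=1
        ys,xs=np.nonzero(m&w)
        if len(xs)==0: print(n,k,"none");continue
        z=.046 if k=="dot" else .052
        p=ray(c,(xs.mean(),ys.mean()),z);P[n,k]=p;print(n,k,len(xs),xs.mean().round(1),ys.mean().round(1),p.round(4),"rng",c["range_z"][int(ys.mean()),int(xs.mean())])
for n in("top","scene"):
    d=P[n,"blue"]-P[n,"red"];print(n,np.linalg.norm(d),"yaw",np.arctan2(-d[0],d[1]), np.linalg.norm(P[n,"blue"]-P[n,"green"]))
# rows between: dot wrt keys in balance frame
    yw=np.arctan2(-d[0],d[1]);q=(P[n,"dot"]-P[n,"blue"])[:2];print("dot-blue in balance",np.cos(yw)*q[0]+np.sin(yw)*q[1],-np.sin(yw)*q[0]+np.cos(yw)*q[1],"want .016 .062")
for n,k in(("top",[(330,322),(217,280)]),):
    c=np.load(n+"0.npy",allow_pickle=True).item()
    for q in k: print(ray(c,q,.01).round(3))
E
```

```text
top dot 29 266.4 285.7 [0.4833 0.0099 0.046 ] rng 0.83683455
top blue 189 303.9 284.6 [ 0.4831 -0.054   0.052 ] rng 0.8355907
top green 183 337.8 275.0 [ 0.4978 -0.112   0.052 ] rng 0.83938545
top red 194 371.2 265.5 [ 0.5127 -0.1698  0.052 ] rng 0.841965
scene dot 16 264.0 244.5 [0.4829 0.0106 0.046 ] rng 1.0282158
scene blue 136 288.4 260.4 [ 0.4805 -0.0559  0.052 ] rng 0.9936696
scene green 133 317.2 271.0 [ 0.4957 -0.1137  0.052 ] rng 0.97333485
scene red 161 346.9 282.4 [ 0.5099 -0.172   0.052 ] rng 0.9606323
top 0.11954941602727336 yaw 0.2501868590267002 0.059884106473747166
dot-blue in balance 0.016000082148341692 0.061797357255827995 want .016 .062
scene 0.11971499829083401 yaw 0.24858825060068349 0.05975693862511717
dot-blue in balance 0.01872502017165453 0.06386459481604244 want .016 .062
[ 0.419 -0.098  0.01 ]
[0.498 0.1   0.01 ]
```

```bash
python3 -m handwheel '[0,0,-12,-0.1145,1,0,0,-12,-0.1145,1,0,0,-12,-0.1145,1,0,0,-12,-0.1145,1,0,0,-12,-0.1145,1]' 20; python3 -m handwheel '[-5,-30,0,0,1,-6,-34,0,0,1,-6,-34,0,0,1,-6,-34,0,0,1,-6,-34,0,0,1]'
```

```text
clock: 0.52
tcp_pos: [0.2066, 0.6159, 0.2599]
tool_rot: [-3.141, -0.001, -2.887]
contact_force: [0.3, 0.4, -0.4]
gripper_width: 0.0257
gripper_force: 0.0
clock: 0.93
tcp_pos: [0.2758, 0.4608, 0.2593]
tool_rot: [-3.141, -0.001, -2.892]
contact_force: [1.0, -0.5, 0.5]
gripper_width: 0.0
gripper_force: 0.0
```

```bash
python3 -m handwheel '[-6,-33,0,0,1,-6,-33,0,0,1,-6,-33,0,0,1,-6,-33,0,0,1,-6,-33,0,0,1]';python3 -m handwheel '[-6,-33,0,0,1,-6,-33,0,0,1,-6,-33,0,0,1,-6,-33,0,0,1,-6,-33,0,0,1]';python3 -m handwheel '[-6,-33,0,0,1,-6,-33,0,0,1,-6,-30,0,0,1,-6,-25,0,0,1,-4,-20,0,0,1]'; python3 -m handwheel '[0,0,0,0,1,0,0,0,0,1]'
```

```text
clock: 1.35
tcp_pos: [0.3455, 0.3083, 0.2596]
tool_rot: [-3.141, -0.0, -2.893]
contact_force: [1.6, 0.7, 0.9]
gripper_width: -0.0003
gripper_force: 0.0
clock: 1.77
tcp_pos: [0.4152, 0.1558, 0.2597]
tool_rot: [3.142, -0.0, -2.893]
contact_force: [0.5, -0.6, 0.1]
gripper_width: 0.0
gripper_force: 0.0
clock: 2.18
tcp_pos: [0.4774, 0.0257, 0.2595]
tool_rot: [3.142, -0.001, -2.895]
contact_force: [1.0, 0.1, -1.5]
gripper_width: -0.0001
gripper_force: 0.0
clock: 2.35
tcp_pos: [0.4768, 0.0271, 0.2594]
tool_rot: [3.141, -0.001, -2.895]
contact_force: [0.4, 0.5, 0.2]
gripper_width: 0.0002
gripper_force: 0.0
```

```bash
cat > to.py <<'E'
import sys
from h import *
s=ctrl.sense();p=s["tcp_pos"];y=s["tool_rot"][2]
R=cv2.Rodrigues(np.array([0,0,y]))[0]@np.diag([1,-1,-1])
print("t",s["clock"],"shift mm",(1000*R.T@(np.array([float(a) for a in sys.argv[1:4]])-p)).round(1))
E
python3 to.py .483 .010 .070
```

```text
t 2.35 shift mm [ -1.8 -18.  189.4]
```

```bash
python3 -m handwheel '[-2,-9,38,0,1,0,-9,38,0,1,0,0,38,0,1,0,0,38,0,1,0,0,37,0,1]'; python3 -m handwheel '[0,0,0,0,1,0,0,0,0,1]'; python3 to.py .483 .010 .070
python3 - <<'E'
from h import *
c=eyes.camera("scene");cv2.imwrite("pics/s1.png",cv2.resize(c["image"][160:320,190:410],None,fx=3,fy=3))
E
```

```text
clock: 2.77
tcp_pos: [0.4826, 0.0119, 0.0693]
tool_rot: [3.141, 0.0, -2.892]
contact_force: [-0.1, 0.1, -0.6]
gripper_width: -0.0002
gripper_force: 0.0
clock: 2.93
tcp_pos: [0.4815, 0.0119, 0.0697]
tool_rot: [3.139, -0.004, -2.892]
contact_force: [-0.2, 0.1, 0.8]
gripper_width: 0.0003
gripper_force: 0.0
t 2.9333 shift mm [-1.  -2.2 -0.3]
```

View pics/s1.png

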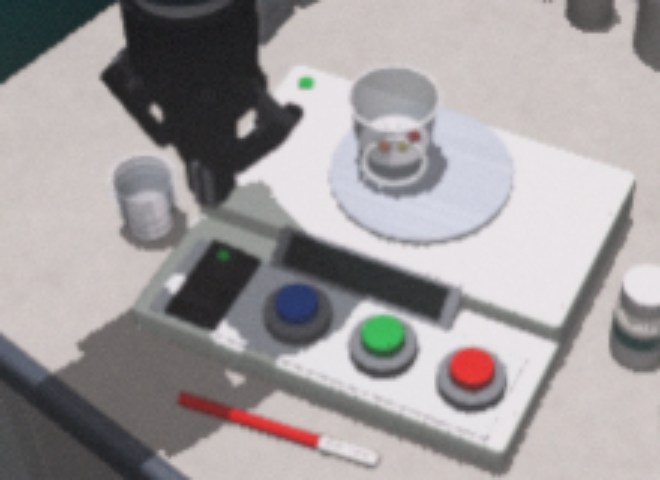

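The crop shows the fingertips ending near (212,198), full image about (261,226), with the dot at (222,255). I'll check that against the projected tip point.

```bash
python3 - <<'E'
from h import *
c=np.load("scene0.npy",allow_pickle=True).item()
s=ctrl.sense();p=s["tcp_pos"]
pt=[[p[0],p[1],p[2]-.008],[p[0],p[1],p[2]],[.483,.010,.046]]
print((cv2.projectPoints(np.array(pt,float),c["rvec"],c["tvec"],c["camera_matrix"],c["dist"])[0].reshape(-1,2)).round(1), p, s["joint_positions"].round(3))
c=eyes.camera("top");np.save("top1.npy",c);cv2.imwrite("pics/t1.png",cv2.resize(c["image"][170:340,190:410],None,fx=3,fy=3))
c=eyes.camera("scene")
for r in range(206,240,4): print(r,c["range_z"][r,250:276:3].round(3))
E
```

```text
[[263.2 237.9]
 [262.9 235.2]
 [264.2 244.6]] [0.48381331 0.0112867  0.07219038] [-0.212  0.015  2.066  0.     1.06  -2.032]
206 [0.942 0.935 0.937 0.92  0.918 0.939 0.936 0.935 0.91 ]
210 [1.149 0.942 0.944 0.935 0.932 0.936 0.924 0.917 0.916]
214 [1.147 0.961 0.951 0.943 0.94  0.943 0.931 0.929 1.074]
218 [1.135 1.139 0.966 0.956 0.959 0.952 0.967 1.067 1.067]
222 [1.127 1.125 0.965 0.964 0.965 0.963 1.063 1.062 1.061]
226 [1.121 1.126 1.061 0.974 0.972 1.059 1.056 1.057 1.053]
230 [1.114 1.111 1.065 1.064 1.061 1.055 1.052 1.05  1.048]
234 [1.104 1.107 1.065 1.066 1.066 1.064 1.06  1.052 1.049]
238 [1.094 1.061 1.059 1.059 1.059 1.057 1.057 1.059 1.059]
```

View pics/t1.png

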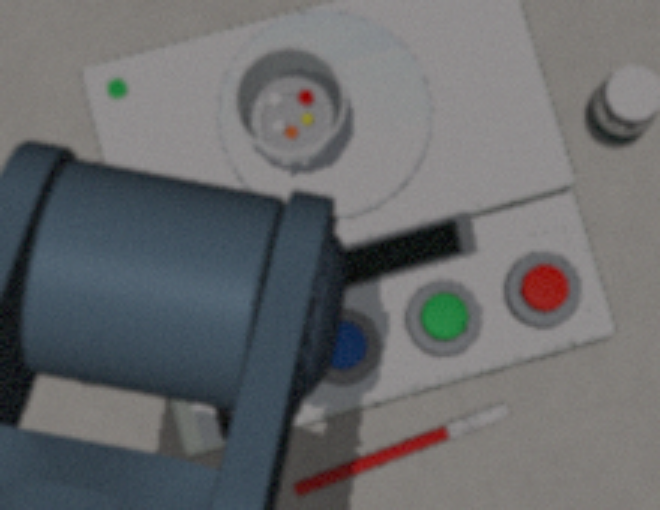

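```bash
python3 - <<'E'
from h import *
a=np.load("scene0.npy",allow_pickle=True).item();c=eyes.camera("scene");np.save("scene2.npy",c)
for k in("rvec","tvec","dist","camera_matrix"): print(k,np.abs(np.array(a[k])-np.array(c[k])).max())
R=cv2.Rodrigues(np.array(c["rvec"],float))[0];t=np.array(c["tvec"],float).ravel()
def pt(c,u,v,f=1):
    p=cv2.undistortPoints(np.array([[[u,v]]],float),c["camera_matrix"],c["dist"]).ravel()
    return R.T@(np.array([p[0],p[1],1])*f*np.median(c["range_z"][v-1:v+2,u-1:u+2])-t)
for u,v in((289,261),(318,271),(347,283),(295,330),(264,244)): print(u,v,pt(a,u,v).round(3),pt(c,u,v).round(3))
for u,v in((258,222),(260,225),(261,226)): print("tip",u,v,pt(c,u,v).round(3))
i=[cv2.cvtColor(x["image"],cv2.COLOR_BGR2GRAY).astype(np.float32)[280:400,280:500] for x in(a,c)]
print("img shift",cv2.phaseCorrelate(*i))
i=[cv2.cvtColor(x["image"],cv2.COLOR_BGR2GRAY).astype(np.float32)[255:300,300:370] for x in(a,c)]
print("img shift keys",cv2.phaseCorrelate(*i)); print(ctrl.sense()["tcp_pos"])
E
```

```text
rvec 0.0
tvec 0.0
dist 0.0
camera_matrix 0.0
289 261 [ 0.48  -0.058  0.052] [ 0.479 -0.058  0.053]
318 271 [ 0.495 -0.116  0.054] [ 0.497 -0.115  0.052]
347 283 [ 0.509 -0.173  0.052] [ 0.509 -0.173  0.052]
295 330 [ 0.396 -0.144  0.001] [ 0.397 -0.143  0.001]
264 244 [0.484 0.011 0.046] [0.483 0.011 0.047]
tip 258 222 [0.474 0.009 0.119]
tip 260 225 [0.475 0.005 0.112]
tip 261 226 [0.475 0.003 0.111]
img shift ((0.4909708736077363, -0.0032476725787020655), 0.9905195993494105)
img shift keys ((-0.038158414173018684, 0.5601687621298588), 0.8597289989024033)
[0.48571445 0.01052478 0.07412631]
```

```bash
python3 - <<'E'
from h import *
for i in range(3):
    s=ctrl.sense();print(s["clock"],s["tcp_pos"].round(4),s["tool_rot"].round(3),s["joint_positions"].round(4),s["joint_velocities"].round(3),s["contact_force"].round(2),s["tau"].round(1),s["gripper_width"])
    c=eyes.camera("scene")
g=c["image"];cv2.imwrite("pics/s2.png",cv2.resize(cv2.convertScaleAbs(g[120:300,180:380],alpha=2.2),None,fx=3,fy=3))
E
```

```text
3.1333 [0.4857 0.0105 0.0741] [-3.139  0.005 -2.892] [-0.2123  0.0132  2.0637  0.      1.059  -2.0323] [-0.005  0.002  0.005 -0.001 -0.003 -0.003] [ 0.24 -0.96  0.74] [  0.1 -28.1 -27.7   0.    0.    0. ] 0.00028072676342402064
3.1833 [0.4855 0.0105 0.0739] [-3.139  0.005 -2.892] [-0.2125  0.0134  2.064   0.      1.0588 -2.0324] [-0.005  0.005  0.008 -0.002 -0.003  0.   ] [-0.47  0.13 -1.1 ] [  0.1 -28.5 -28.    0.   -0.    0. ] -0.00031690014807035964
3.2333 [0.4851 0.0105 0.0734] [-3.14   0.004 -2.893] [-0.2126  0.0138  2.0646  0.      1.0586 -2.0324] [-0.003  0.008  0.01   0.    -0.001 -0.   ] [ 0.12 -0.2  -0.47] [  0.1 -28.7 -28.2   0.   -0.    0. ] -0.0001291073929152081
```

View pics/s2.png

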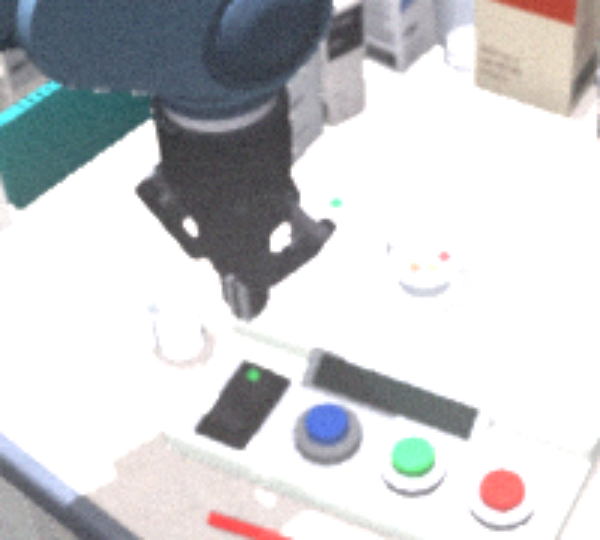

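The fingertips show at about (263,226) in the full image. That puts them at z ≈ 0.10, higher than the reported TCP implies. I'll descend in small steps and watch force and image.

```bash
cat > tip.py <<'E'
from h import *
a=np.load("scene0.npy",allow_pickle=True).item();c=eyes.camera("scene")
R=cv2.Rodrigues(np.array(c["rvec"],float))[0];t=np.array(c["tvec"],float).ravel()
m=((a["range_z"]-c["range_z"])>.012)&(c["range_z"]>0)&(c["range_z"]<1.06)
m=cv2.morphologyEx(m.astype(np.uint8),cv2.MORPH_OPEN,np.ones((2,2)))
n,l,st,_=cv2.connectedComponentsWithStats(m);k=1+np.argmax(st[1:,4]);ys,xs=np.nonzero(l==k)
b=ys.max();s=ctrl.sense()
for v in range(b-4,b+1):
    u=xs[ys==v];z=np.median(c["range_z"][v,u]);p=cv2.undistortPoints(np.array([[[u.mean(),v]]]),c["camera_matrix"],c["dist"]).ravel()
    print(v,u.min(),u.max(),(R.T@(np.array([p[0],p[1],1])*z-t)).round(3))
q=s["tcp_pos"]-[0,0,.008];print("model tip px",cv2.projectPoints(q[None],c["rvec"],c["tvec"],c["camera_matrix"],c["dist"])[0].ravel().round(1),"tcp",s["tcp_pos"].round(4),"F",s["contact_force"].round(2),s["clock"])
E
python3 -m handwheel '[-2,0,5,0,1,0,0,5,0,1,0,0,5,0,1,0,0,0,0,1,0,0,0,0,1]'; python3 tip.py
```

```text
clock: 3.7
tcp_pos: [0.4847, 0.0113, 0.0552]
tool_rot: [3.141, -0.002, -2.893]
contact_force: [-0.3, 0.4, -0.5]
gripper_width: 0.0
gripper_force: 0.0
230 257 268 [0.477 0.003 0.099]
231 257 268 [0.477 0.002 0.097]
232 258 267 [0.478 0.004 0.092]
233 258 266 [0.493 0.023 0.062]
234 261 265 [0.509 0.04  0.033]
model tip px [264.5 243.2] tcp [0.485  0.0112 0.0556] F [0.61 0.08 0.13] 3.75
```

```bash
python3 -m handwheel '[0,0,4,0,1,0,0,4,0,1,0,0,4,0,1,0,0,0,0,1,0,0,0,0,1]'; python3 tip.py
```

```text
clock: 4.17
tcp_pos: [0.4849, 0.0112, 0.0435]
tool_rot: [3.141, -0.001, -2.893]
contact_force: [-0.0, -0.1, 0.2]
gripper_width: 0.0002
gripper_force: 0.0
234 258 269 [0.478 0.002 0.087]
235 258 268 [0.477 0.003 0.084]
236 258 268 [0.478 0.004 0.08 ]
237 261 267 [0.478 0.002 0.078]
238 262 265 [0.502 0.032 0.032]
model tip px [265. 247.] tcp [0.4852 0.0112 0.0438] F [ 0.34 -0.06 -0.4 ] 4.2167
```

```bash
python3 -m handwheel '[0,0,6,0,1,0,0,6,0,1,0,0,6,0,1,0,0,4,0,1,0,0,0,0,1]'; python3 tip.py
```

```text
clock: 4.63
tcp_pos: [0.4842, 0.0114, 0.0206]
tool_rot: [3.14, -0.002, -2.893]
contact_force: [0.1, -0.1, -0.2]
gripper_width: -0.0002
gripper_force: 0.0
242 259 270 [0.478 0.002 0.065]
243 260 269 [0.478 0.002 0.062]
244 260 268 [0.477 0.003 0.059]
245 260 268 [0.477 0.004 0.054]
246 262 266 [0.481 0.008 0.045]
model tip px [265.8 254.4] tcp [0.4847 0.0113 0.0212] F [-0.55 -0.46  0.21] 4.6833
```

```bash
python3 - <<'E'
from h import *
c=eyes.camera("scene");cv2.imwrite("pics/s3.png",cv2.resize(cv2.convertScaleAbs(c["image"][190:300,210:370],alpha=2),None,fx=4,fy=4))
E
```

```text
(no output)
```

View pics/s3.png

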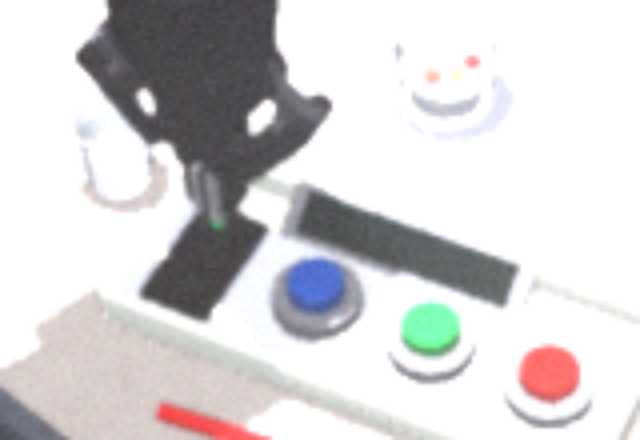

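The fingertips sit just above the green dot, which is visible at crop (217,223) with the tip just behind it. So the real tip is about 33 mm above the reported one. Pressing now.

```bash
python3 -m handwheel '[0,0,3,0,1,0,0,3,0,1,0,0,0,0,1]'; python3 -m handwheel '[0,0,2,0,1,0,0,2,0,1,0,0,0,0,1]';python3 -m handwheel '[0,0,2,0,1,0,0,2,0,1,0,0,0,0,1]'; python3 tip.py
```

```text
clock: 4.98
tcp_pos: [0.4855, 0.0112, 0.0158]
tool_rot: [-3.141, 0.0, -2.893]
contact_force: [0.1, 0.6, -0.5]
gripper_width: 0.0002
gripper_force: 0.1
clock: 5.23
tcp_pos: [0.4854, 0.0112, 0.0119]
tool_rot: [-3.141, 0.0, -2.893]
contact_force: [-0.2, 0.3, 0.4]
gripper_width: -0.0004
gripper_force: 0.3
clock: 5.48
tcp_pos: [0.4856, 0.0112, 0.0091]
tool_rot: [3.141, -0.001, -2.893]
contact_force: [-5.0, 0.7, 12.5]
gripper_width: -0.0003
gripper_force: 6.1
241 258 273 [0.48  0.001 0.066]
242 258 272 [0.479 0.002 0.063]
243 258 272 [0.479 0.003 0.06 ]
244 258 272 [0.479 0.003 0.057]
245 263 270 [0.48  0.    0.055]
model tip px [266.7 258. ] tcp [0.4856 0.0112 0.0091] F [-4.35  1.49 11.65] 5.5333
```

```bash
python3 - <<'E'
from h import *
c=eyes.camera("scene");cv2.imwrite("pics/s4.png",cv2.resize(cv2.convertScaleAbs(c["image"][200:290,220:340],alpha=2),None,fx=6,fy=6,interpolation=cv2.INTER_CUBIC))
print(ctrl.sense()["contact_force"])
E
```

```text
[-4.40429031  1.37244202 11.39057877]
```

View pics/s4.png

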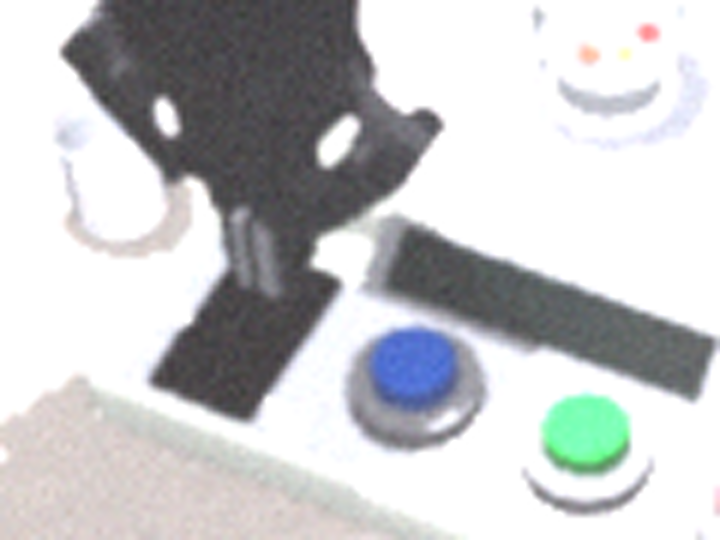

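Fingertips touch the rocker's far end near full-image (265,249). I'll check the near end's height change by range.

```bash
cat > rk.py <<'E'
from h import *
a=np.load("scene0.npy",allow_pickle=True).item();c=eyes.camera("scene")
R=cv2.Rodrigues(np.array(c["rvec"],float))[0];t=np.array(c["tvec"],float).ravel()
for u,v in((254,263),(257,265),(259,258),(262,254),(300,284)):
    p=cv2.undistortPoints(np.array([[[u,v]]],float),c["camera_matrix"],c["dist"]).ravel()
    print(u,v,[(R.T@(np.array([p[0],p[1],1])*np.median(x["range_z"][v-1:v+2,u-1:u+2])-t)).round(4) for x in(a,c)])
E
python3 rk.py
```

```text
254 263 [array([ 0.4415, -0.0016,  0.0383]), array([0.4448, 0.0025, 0.0318])]
257 265 [array([ 0.4434, -0.0073,  0.0349]), array([ 0.4453, -0.0049,  0.0311])]
259 258 [array([ 0.4543, -0.0031,  0.0424]), array([ 0.4522, -0.0056,  0.0464])]
262 254 [array([ 4.654e-01, -3.000e-04,  4.180e-02]), array([ 0.4652, -0.0005,  0.0422])]
300 284 [array([ 0.4639, -0.0983,  0.0315]), array([ 0.4638, -0.0984,  0.0316])]
```

```bash
python3 -m handwheel '[0,0,1,0,1,0,0,1,0,1,0,0,0,0,1]'; python3 rk.py | sed -n 3p;  python3 -m handwheel '[0,0,-8,0,1,0,0,-10,0,1,0,0,-10,0,1,0,0,-10,0,1,0,0,-2,0,1]'; python3 rk.py; python3 to.py .4855 -.055 .045
```

```text
clock: 5.88
tcp_pos: [0.4857, 0.0111, 0.0088]
tool_rot: [3.141, -0.002, -2.892]
contact_force: [-12.2, 2.0, 28.1]
gripper_width: -0.0
gripper_force: 14.1
259 258 [array([ 0.4543, -0.0031,  0.0424]), array([ 0.4514, -0.0066,  0.048 ])]
clock: 6.35
tcp_pos: [0.4866, 0.0109, 0.048]
tool_rot: [-3.14, 0.003, -2.893]
contact_force: [0.5, -0.8, 0.6]
gripper_width: 0.0001
gripper_force: 0.0
254 263 [array([ 0.4415, -0.0016,  0.0383]), array([0.4448, 0.0026, 0.0317])]
257 265 [array([ 0.4434, -0.0073,  0.0349]), array([ 0.4447, -0.0057,  0.0323])]
259 258 [array([ 0.4543, -0.0031,  0.0424]), array([ 0.4524, -0.0055,  0.0462])]
262 254 [array([ 4.654e-01, -3.000e-04,  4.180e-02]), array([ 0.4648, -0.001 ,  0.0429])]
300 284 [array([ 0.4639, -0.0983,  0.0315]), array([ 0.4641, -0.0981,  0.0312])]
t 6.4 shift mm [ 17.1 -63.7   2.6]
```

```bash
python3 -m handwheel '[4,-20,0,0,1,5,-21,0,0,1,5,-21,0,0,1,0,0,0,0,1,0,0,0,0,1]';  python3 to.py .482 -.055 .026; python3 - <<'E'
from h import *
for n,(u,v),r in(("scene",(264,246),8),("top",(267,287),8)):
    c=eyes.camera(n);hsv=cv2.cvtColor(c["image"],cv2.COLOR_BGR2HSV);w=hsv[v-r:v+r+1,u-r:u+r+1]
    ys,xs=np.nonzero((w[...,0]>45)&(w[...,0]<90)&(w[...,1]>110)&(w[...,2]>50))
    e=cv2.projectPoints(np.array([[.483,.010,.046],[.483,.010,.040]]),c["rvec"],c["tvec"],c["camera_matrix"],c["dist"])[0].reshape(-1,2).round(1).tolist()
    print(n,len(xs),(xs.mean()+u-r).round(1) if len(xs) else 0,(ys.mean()+v-r).round(1) if len(xs) else 0,"off/on pred",e)
E
```

```text
clock: 6.82
tcp_pos: [0.4867, -0.0529, 0.0457]
tool_rot: [3.141, -0.001, -2.895]
contact_force: [-0.4, 0.6, 0.4]
gripper_width: -0.0001
gripper_force: 0.0
t 6.8167 shift mm [ 5.1 -0.9 19.7]
scene 14 264.5 245.7 off/on pred [[264.2, 244.6], [264.5, 246.6]]
top 0 0 0 off/on pred [[266.3, 285.9], [266.6, 286.1]]
```

```bash
cat > ang.py <<'E'
from h import *
def ang(cs):
    c=cs[0];R=cv2.Rodrigues(np.array(c["rvec"],float))[0];t=np.array(c["tvec"],float).ravel();P=[]
    uv=np.array([(u,v) for v in range(236,276) for u in range(242,282)],float)
    n=cv2.undistortPoints(uv[:,None],c["camera_matrix"],c["dist"])[:,0]
    for x in cs:
        z=x["range_z"][uv[:,1].astype(int),uv[:,0].astype(int)]
        P.append((np.c_[n,np.ones(len(n))]*z[:,None]-t)@R)
    P=np.median(P,0);g=.25
    piv=np.array([.483,.010])-.016*np.array([np.cos(g),np.sin(g)])
    q=P[:,:2]-piv;X=q@[np.cos(g),np.sin(g)];Y=q@[-np.sin(g),np.cos(g)]
    k=(abs(X)<20)&(abs(Y)<9);f=np.polyfit(X[k],P[k,2],1);return k.sum(),np.arctan(f[0]).round(3),f[1].round(4),np.std(P[k,2]-np.polyval(f,X[k])).round(4)
print(ang([np.load("scene0.npy",allow_pickle=True).item()]));print(ang([eyes.camera("scene") for i in range(4)]))
E
python3 ang.py
```

```text
(np.int64(1600), np.float64(-0.582), np.float64(0.0324), np.float64(0.0275))
(np.int64(1600), np.float64(-0.161), np.float64(0.0327), np.float64(0.0171))
```

```bash
sed -i 's/<20)/<.020)/;s/<9)/<.009)/' ang.py; python3 ang.py
```

```text
(np.int64(161), np.float64(0.164), np.float64(0.0432), np.float64(0.0019))
(np.int64(134), np.float64(-0.111), np.float64(0.0423), np.float64(0.0026))
```

```bash
sed -i 's/<.020)/<.019)/;s/<.009)/<.007)\&(P[:,2]>.034)\&(P[:,2]<.052)/' ang.py; sed -i 's/k=(abs/k=(abs/; s/;return k.sum()/;[print(round(a,3),np.median(P[k\&(abs(X-a)<.002),2]).round(4),end=" ") for a in np.arange(-.018,.019,.004)];return k.sum()/' ang.py; python3 ang.py
```

```text
-0.018 0.0416 -0.014 0.0422 -0.01 0.0412 -0.006 0.042 -0.002 0.0417 0.002 0.0426 0.006 0.0429 0.01 0.0451 0.014 0.0477 0.018 0.0478 (np.int64(123), np.float64(0.169), np.float64(0.0432), np.float64(0.0018))
-0.018 0.0466 -0.014 0.0454 -0.01 0.0445 -0.006 0.0431 -0.002 0.042 0.002 0.0413 0.006 0.0412 0.01 0.0412 0.014 0.0416 0.018 0.042 (np.int64(99), np.float64(-0.149), np.float64(0.0428), np.float64(0.0012))
```

Rocker profile has flipped: the dot end dropped 6.0 mm, matching fully on. Now the blue key.

```bash
python3 -m handwheel '[5,-1,5,0,1,0,0,5,0,1,0,0,5,0,1,0,0,4,0,1,0,0,0,0,1]';  python3 tip.py | tail -3; python3 to.py .482 -.055 .014;  python3 -m handwheel '[0,0,3,0,1,0,0,2,0,1,0,0,0,0,1]'; python3 -m handwheel '[0,0,2,0,1,0,0,2,0,1,0,0,0,0,1]'
```

```text
clock: 7.93
tcp_pos: [0.4814, -0.0543, 0.0257]
tool_rot: [3.14, -0.002, -2.893]
contact_force: [-0.9, -0.6, -0.4]
gripper_width: 0.0001
gripper_force: 0.0
261 285 293 [ 0.475 -0.063  0.061]
262 286 287 [ 0.473 -0.059  0.057]
model tip px [289.2 270.5] tcp [ 0.4818 -0.0544  0.0262] F [ 0.01 -0.21 -0.39] 7.9833
t 7.9833 shift mm [-0.  -0.6 12.2]
clock: 8.23
tcp_pos: [0.4822, -0.0545, 0.0216]
tool_rot: [3.141, -0.0, -2.893]
contact_force: [-0.3, 0.0, -0.4]
gripper_width: -0.0004
gripper_force: 0.0
clock: 8.48
tcp_pos: [0.4827, -0.0546, 0.018]
tool_rot: [-3.141, 0.0, -2.893]
contact_force: [0.0, 0.3, 2.2]
gripper_width: -0.0003
gripper_force: 1.1
```

```bash
python3 -m handwheel '[0,0,3,0,1,0,0,2,0,1,0,0,0,0,1]'; python3 -m handwheel '[0,0,1,0,1,0,0,0.5,0,1,0,0,0,0,1]'
```

```text
clock: 8.73
tcp_pos: [0.4829, -0.0547, 0.0145]
tool_rot: [3.141, -0.001, -2.893]
contact_force: [-6.0, 1.4, 14.6]
gripper_width: -0.0001
gripper_force: 7.4
clock: 8.98
tcp_pos: [0.483, -0.0548, 0.0142]
tool_rot: [3.141, -0.001, -2.892]
contact_force: [-10.9, 3.5, 26.3]
gripper_width: -0.0003
gripper_force: 13.3
```

```bash
python3 -m handwheel '[0,0,0,0,1,0,0,0,0,1,0,0,0,0,1]'; python3 -m handwheel '[0,0,-8,0,1,0,0,-10,0,1,0,0,-10,0,1,0,0,-4,0,1,0,0,0,0,1]'; python3 -m handwheel '[0,-19,0,0,1,0,-20,0,0,1,0,-20,0,0,1,0,0,0,0,1,0,0,0,0,1]'; python3 tip.py|tail -2;python3 to.py .497 -.113 .024; python3 - <<'E'
from h import *
c=eyes.camera("top");u,v=304,284;h=cv2.cvtColor(c["image"],cv2.COLOR_BGR2HSV)[v-14:v+15,u-14:u+15]
print("blue px",((h[...,0]>100)&(h[...,0]<130)&(h[...,1]>110)).sum())
E
python3 ang.py|tail -1
```

```text
clock: 9.23
tcp_pos: [0.483, -0.0548, 0.0143]
tool_rot: [3.141, -0.001, -2.892]
contact_force: [-11.1, 2.6, 26.9]
gripper_width: -0.0001
gripper_force: 13.2
clock: 9.65
tcp_pos: [0.4832, -0.0549, 0.0446]
tool_rot: [-3.14, 0.002, -2.893]
contact_force: [0.6, -0.5, 0.4]
gripper_width: 0.0003
gripper_force: 0.0
clock: 10.07
tcp_pos: [0.4966, -0.1121, 0.043]
tool_rot: [3.141, -0.001, -2.894]
contact_force: [-0.8, 0.1, -0.2]
gripper_width: -0.0001
gripper_force: 0.0
268 318 319 [ 0.502 -0.111  0.052]
model tip px [316.6 275.7] tcp [ 0.4963 -0.1114  0.0428] F [-0.77  0.48 -0.14] 10.1167
t 10.1167 shift mm [-0.3 -1.8 18.8]
blue px 1
-0.018 0.0475 -0.014 0.0459 -0.01 0.0443 -0.006 0.0433 -0.002 0.0418 0.002 0.0408 0.006 0.0408 0.01 0.0414 0.014 0.0413 0.018 0.0419 (np.int64(98), np.float64(-0.149), np.float64(0.0427), np.float64(0.0013))
```

```bash
python3 -m handwheel '[0,-1.5,6,0,1,0,0,6,0,1,0,0,6,0,1,0,0,3,0,1,0,0,0,0,1]'; python3 -m handwheel '[0,0,3,0,1,0,0,3,0,1,0,0,3,0,1,0,0,0.5,0,1,0,0,0,0,1]'; python3 -m handwheel '[0,0,0.5,0,1,0,0,0,0,1,0,0,0,0,1,0,0,0,0,1,0,0,0,0,1]'
```

```text
clock: 10.78
tcp_pos: [0.4965, -0.1128, 0.0212]
tool_rot: [3.14, -0.002, -2.893]
contact_force: [-0.5, -0.6, 0.5]
gripper_width: -0.0002
gripper_force: 0.0
clock: 11.2
tcp_pos: [0.4975, -0.1133, 0.0145]
tool_rot: [3.141, -0.001, -2.893]
contact_force: [-7.2, 2.5, 15.1]
gripper_width: -0.0
gripper_force: 7.3
clock: 11.62
tcp_pos: [0.4975, -0.1133, 0.0144]
tool_rot: [3.141, -0.001, -2.892]
contact_force: [-6.7, 3.4, 17.9]
gripper_width: -0.0003
gripper_force: 8.9
```

Green key is fully down and held for about half a second. Releasing and backing up.

```bash
python3 -m handwheel '[0,0,-8,0,1,0,0,-15,0,1,0,0,-25,0,1,0,0,-30,0,1,0,0,-30,0,1]'; python3 -m handwheel '[0,0,-30,0,1,0,0,-30,0,1,0,0,-20,0,1,0,0,0,0,1,0,0,0,0,1]'; python3 - <<'E'
from h import *
c=eyes.camera("scene");cv2.imwrite("pics/s5.png",cv2.resize(cv2.convertScaleAbs(c["image"][160:330,200:430],alpha=1.5),None,fx=3,fy=3))
E
python3 ang.py|tail -1
```

```text
clock: 12.03
tcp_pos: [0.4968, -0.113, 0.121]
tool_rot: [3.141, -0.001, -2.893]
contact_force: [0.4, 0.3, 0.1]
gripper_width: -0.0001
gripper_force: 0.0
clock: 12.45
tcp_pos: [0.498, -0.1136, 0.2016]
tool_rot: [-3.14, 0.002, -2.893]
contact_force: [0.2, -0.3, -0.5]
gripper_width: 0.0002
gripper_force: 0.0
-0.018 0.0474 -0.014 0.0462 -0.01 0.0441 -0.006 0.0425 -0.002 0.0419 0.002 0.0411 0.006 0.0415 0.01 0.041 0.014 0.0409 0.018 0.0417 (np.int64(98), np.float64(-0.161), np.float64(0.0427), np.float64(0.0013))
```

View pics/s5.png

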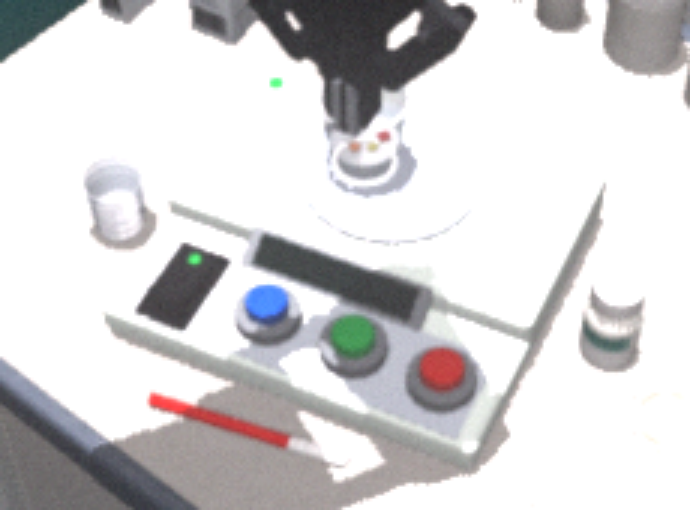

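The picture shows the rocker on (dot at 194,259) and all three keys up at (267,303), (352,335) and (441,368). The cup, bottle, stack and pen are undisturbed.

```bash
python3 -m handwheel '[0,0,0,0,1,0,0,0,0,1,0,0,0,0,1]' >/dev/null; python3 -c "
from workcell import ctrl
print(ctrl.hand_in())"
```

```text
the job is handed in; nothing more can be done
None
```

The job is handed in with no verdict returned: I switched the balance on, pressed and released the blue key and then the green key, and the last picture showed all keys up, with the red key and the loose items undisturbed.

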